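Check a press screw's thread with a pitch comb leaf

TASK

Check the thread of the press screw that lies in the wooden cradle: take the coarse 12 mm pitch leaf (green grip) out of the rack, set its teeth down on the thread around the middle of the screw and feel along the screw until they drop fully home, then keep it gently pressed, flat along the screw, for a good second. Then lift it off and put it back upright in the rack slot it came from; do not force the teeth against the thread, and leave the other leaf and the things lying about alone.

Things in the scene. Friction and masses are not known exactly. Their poses are not given: they have to be found in the camera images.
- leaf_12_grip (a point): centre of the green plastic grip (40 long x 14 thick x 36 mm high) on top of the 12 mm pitch comb leaf, at first upright in a rack slot. The leaf is a steel plate 72 mm long (x axis) and 8 mm thick (y axis), z up; some 80 g. This point is 18 mm below the top of the grip and 50 mm above the tooth tips. 6 teeth point down, 12 mm apart, at 6, 18 and 30 mm either way; 4.4 mm wide at the tip.
- leaf_8_grip (a point): the same point of the other leaf (orange grip, 9 finer teeth 8 mm apart, else the same size), which stands in the other slot and must stay there
- rack: fixed wooden block 114 (x) x 124 (y) x 30 mm (z), origin at the centre of its underside, with two slots along its x at y = +36 and -36 mm; which leaf is in which varies. A slot is 86 mm long, 12 mm wide and 20 mm deep with a 3 mm chamfer; a leaf stands in it with its tooth tips 10 mm and its grip's centre 60 mm above the desk.
- cradle: fixed wooden cradle (base 250 x 80 x 12 mm) that carries a rigid steel press screw along its x axis, 55 mm above the desk. Origin: centre of its underside, below the middle of the screw. The screw neither turns nor slides under a light load. It is threaded from x = -76 to +76 mm, with dark 47 mm collars beyond and wooden cheeks 61 mm high.
- thread_mid (a point): point over the cradle's centre at the height of the thread's crests (77 mm above the desk). Pitch 12 mm, crest diameter 44, root diameter 32, ridges 4.8 mm wide at the crest. The thread lies differently along the axis each time, so this pose does not tell where its crests and grooves are (a groove lies within 6 mm of any place): feel or look for them.
- leaf_12: the green-gripped leaf, origin midway along at the level of its tooth tips, axes as above. With its tips on the crests the grip's centre is 127 mm above the desk; fully home the plate's underside rests on the crests, the teeth 5.5 mm deep and the grip's centre 121.5 mm above the desk, with 0.6 mm play either way along the screw.
- eraser_mid (a point): middle of a blue and white eraser, 21 x 45 x 13 mm, lying on the desk near the robot; to be left alone
- paint_tube_mid (a point): middle of a white squeezed paint tube, 38 x 131 x 24 mm, lying beyond the work; to be left alone
- tape_roll_mid (a point): middle of a roll of masking tape, 101 x 112 x 24 mm, lying flat; to be left alone

How it is judged (in metres and radians):
On the way:
1. the green leaf is home in the thread (within 2 mm of full depth, 35 mm of the screw's middle), flat along it within 3.4 degrees, pressed with 1.5 to 20 N for 0.8 s (z of leaf_12_grip in the frame of cradle between 0.118 and 0.1235 m and x of leaf_12_grip in the frame of cradle between -0.035 and 0.035 m and y of leaf_12_grip in the frame of cradle between -0.01 and 0.01 m and angle between the x axis of leaf_12_grip and the x axis of cradle, either way round below 0.06 rad and angle between leaf_12_grip's own z axis and vertical below 0.12 rad and contact force between leaf_12 and cradle between 1.5 and 20 N), for 0.8 s.
At the end, for the whole second after the job is handed in: the green leaf stands at rest, released, down in the slot it came from (grip centre within 20 mm of where it began and under 67 mm above the desk, upright within 0.3 rad) and the orange leaf still stands in its own (within 10 mm) (distance of leaf_12_grip from where it was at the start of the episode below 0.02 m and height (world z) of leaf_12_grip below 0.067 m and angle between leaf_12_grip's own z axis and vertical below 0.3 rad and distance of leaf_8_grip from where it was at the start of the episode below 0.01 m and linear speed of leaf_12 below 0.02 m/s); the robot touches nothing.
It fails at once if the leaf is pressed on the screw or cradle with more than 25 N (contact force between leaf_12 and cradle above 25 N).
It fails at once if the robot's fingers press on the screw or cradle with more than 10 N (contact force between the fingers and cradle above 10 N).
It fails at once if the other leaf is taken out or shifted by more than 15 mm (distance of leaf_8_grip from where it was at the start of the episode above 0.015 m).
It fails at once if the eraser, paint tube or tape roll is moved by more than 20 mm (distance of any of eraser_mid, paint_tube_mid, tape_roll_mid from where it was at the start of the episode above 0.02 m).
It also fails if it takes over 67 s, if anything falls off the work surface, if the arm or the gripper's body presses on something with over 40 N, if the wrist force passes 120 N, or if a joint passes its speed limit or range.

ROBOT

A 6-joint arm with a two-finger parallel gripper is mounted at the origin on the work surface; the furniture and walls round the work are solid. World frame = base frame: x ahead of the robot, y to its left, z up, the work surface at z = 0. Lengths are in mm, angles in rad, forces in N, time in s.
With the tool pointing down it reaches from about 300 to 775 mm from the base axis. Payload 14.6 kg.
Tool frame: the origin (TCP) lies midway between the tips of the shut fingers; the grasp point (between the pads) lies 19 mm behind it; x points along the fingers, z is the direction in which the jaws open and shut, and the axes are right-handed (so a half turn about x gives the same grasp; the last joint's range is limited). The gripper opens to 94 mm and grips with 3 to 60 N. Pads are 16 mm wide; open, the fingers measure 119 mm over their backs; the gripper's body (75 mm by 177 mm) begins 78 mm behind the grasp point.
Start: joints at [1.16, 0.3, 1.521, -0, 1.321, -0.067], TCP at [185.384, 517.805, 205.446] pointing down, gripper open.
Joint ranges: [-3.03, 3.03], [-0.79, 2.21], [0.23, 2.52], [-1.04, 4.18], [0, 3.07], [-2.55, 2.55]. Speed limits (rad/s): [2.22, 2.22, 2.57, 3.14, 3.14, 3.14].

INTERFACE

Orientations are given as [roll, pitch, yaw] about the fixed x, y, z axes, in that order (R = Rz(yaw) Ry(pitch) Rx(roll)).
In Python, from cell import * gives the robot as it stands.
- The arm moves only by the tool play_rows, never from a script. Its argument "motion" is one flat list of numbers, 7 for each row, row after row: the turn, a rotation vector about the tool's x, y, z in rad, then the shift along the tool's x, y, z in m, then the closure, from -1 (fully open) to 1 (shut), so that 0 is half open. In form: [rx, ry, rz, x, y, z, fingers, rx, ry, rz, x, y, z, fingers, ...]. A call has 1 to 20 rows; each row shifts and turns the pose as measured when the row begins, along the tool's axes as they then stand; what a row does not reach is not made up. A row lasts 1/10 s, in which the tool goes at most 50 mm and 8.59 degrees, less where a joint would pass 70% of its speed; a pose out of reach is approached as far as the arm can. A call with a gripper value outside its range is refused whole. The fingers move at their own pace and stop on an object; "newtons" is the grip in N (left out, the last holds). Time passes only in rows, so rows that do not move let the fingers close. It gives the time, the measured TCP pose, the force and the opening at its end, in the units of the state.
- read_state(): the state, without advancing time (a new reading comes with each control period).
- camera(name): name is "scene" or "side" or "wrist"; returns (picture, depth): 384x512x3 uint8, blue, green, red; 384x512 float32, mm along the optical axis (not along the pixel's ray), 0 where there is no reading.
- camera_params(name): a dict with "fx", "fy", "cx", "cy" (pixels), "T" (4x4, takes a point from camera to world coordinates). Camera axes: x right, y down, z forward; pixel columns grow to the right and rows downward; lengths in mm; the calibration is good to about 2 mm. A picture is of the moment at which its call begins: read the wrist's pose just before it. camera_params takes no time and is no camera call; for the wrist camera it gives the pose at the moment of the call.
- sign_off(): hands the job in, once; it reports no verdict.
Trained networks look in the newest picture that a camera, given by its name, has taken for a name from the list of things; names that differ only in an ending like _2 or _b are one class to them, and where a whole thing is asked for, a point or a joint stands for the part that bears it (a point fixed in the world has none). Each returns a list of dicts, best first, with "conf" (0 to 1); they miss things now and then, are a little off and sometimes report something else, mostly with a low value. They report only what shows in the picture. A call takes as long as a camera call.
- masks_of(camera, name): "region" (384x512 bool, what is visible of it).
- place_of(camera, name): "at" ([x, y, z] in mm, in the coordinates of the camera as it stood for that picture, good to about 4 mm: a listed point, or the origin of a listed thing).
The state is a dict: "clock": time; "joints": joint angles; "qd": joint speeds; "effort": joint torques, N m; "eef_pos": TCP position; "eef_rot": TCP orientation; "wrist_force": force on the tool from outside, world axes, zero at the start; "moment": the same for the moment, N m; "finger_gap": finger opening in mm.
Only numpy, scipy, OpenCV 4.12 (cv2) and the standard library are available. Lean on these libraries where they do the work, as an engineer would, in place of code of your own. Each camera call takes 0.05 s, during which the arm holds its last target.

## Working session

There is one attempt and no reset: what is moved stays moved. The work goes in short steps, Python scripts to look and compute and a tool call to move; the robot and the scene stay as the last step left them, time stands still between calls to the robot, and variables do not carry over. Pictures are saved under pics/ and viewed, and the job is handed in when it is done.

Besides the shell and the picture viewer there is one more tool, called after "Emit:" as name(argument=value, ...), one argument or row to a line, values as JSON. play_rows: Moves the arm, as the interface text tells. Its arguments: {"type":"object","properties":{"motion":{"type":"array","items":{"type":"number"}},"newtons":{"type":"number"}},"required":["motion"]}

```bash
mkdir -p pics; ls; cat > h.py <<'E'
from cell import *
import numpy as np, cv2
def w(cam,p,P=None):
    T=np.array((P or camera_params(cam))["T"]); return (T@np.r_[p,1])[:3]
E
python3 - <<'E'
from h import *
print(read_state())
for c in ["scene","side"]:
    im,d=camera(c); cv2.imwrite(f"pics/{c}0.png",im); np.save(f"{c}_d.npy",d)
    for n in ["leaf_12_grip","leaf_8_grip","rack","cradle","thread_mid","eraser_mid","paint_tube_mid","tape_roll_mid"]:
        for r in place_of(c,n)[:2]: print(c,n,round(r["conf"],2),w(c,r["at"]).round(1))
print(read_state()["clock"])
E
```

```text
pics
{'clock': 0.0, 'joints': array([ 1.16045388e+00,  3.00433182e-01,  1.52158822e+00,  2.14862791e-05,
        1.32074450e+00, -6.66012725e-02]), 'qd': array([ 0.00117709, -0.00057056, -0.00043229, -0.00046806, -0.00087723,
       -0.00045641]), 'effort': array([ 6.46163589e-04, -5.31802905e+01, -3.52740061e+01,  7.08806422e-02,
        2.44899967e-02, -1.31711677e-04]), 'eef_pos': array([185.24374525, 517.57116794, 204.90412507]), 'eef_rot': array([ 3.05725456,  1.5696229 , -1.99888093]), 'wrist_force': array([-0.01244606, -0.24488737, -0.99290388]), 'moment': array([-0.05086808, -0.03363354, -0.02118688]), 'finger_gap': 93.9187856429303}
scene leaf_8_grip 0.74 [509.7 163.7  56.6]
scene rack 0.68 [5.443e+02 1.554e+02 1.000e-01]
scene cradle 0.69 [ 532.4 -163.9   -2.5]
scene thread_mid 0.68 [ 527.6 -161.    74.3]
scene eraser_mid 0.49 [380.7 -11.2   6.6]
scene paint_tube_mid 0.95 [676.3 -56.5   9.6]
scene tape_roll_mid 0.82 [359.1 258.9   5.7]
scene tape_roll_mid 0.24 [382.6  -6.5   9.7]
side leaf_12_grip 0.68 [588.2 147.4  57.2]
side leaf_8_grip 0.81 [516.2 165.8  62.2]
side rack 0.67 [ 5.493e+02  1.581e+02 -3.000e-01]
side cradle 0.72 [ 530.2 -157.5   -1.6]
side thread_mid 0.74 [ 529.8 -160.5   73.8]
side thread_mid 0.57 [515.4 167.8  62.1]
side eraser_mid 0.52 [386.4  -8.7   2.7]
side tape_roll_mid 0.73 [353.8 256.6  11.6]
0.9
```

View pics/scene0.png

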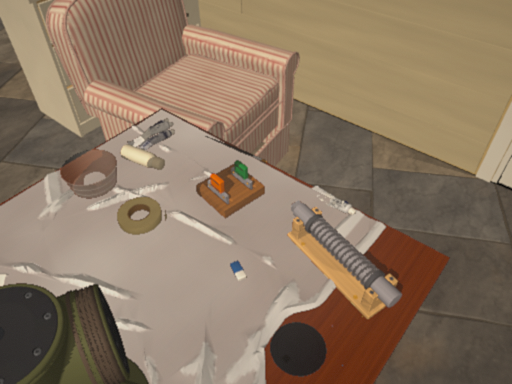

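View pics/side0.png

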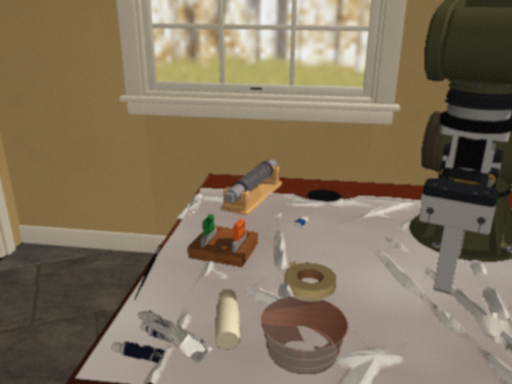

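The scene view has the green leaf at (240,172), the orange leaf at (217,183) and the cradle at (340,255). The side view shows green at (208,225) and orange at (239,230). Next I'll refine these with depth.

```bash
cat >> h.py <<'E'
def cloud(c,d,mask=None):
    P=camera_params(c); v,u=np.nonzero((d>0) if mask is None else (d>0)&mask)
    z=d[v,u].astype(float); X=np.c_[(u-P["cx"])/P["fx"]*z,(v-P["cy"])/P["fy"]*z,z]
    T=np.array(P["T"]); return X@T[:3,:3].T+T[:3,3],u,v
E
python3 - <<'E'
from h import *
for c in ["scene","side"]:
    im=cv2.imread(f"pics/{c}0.png"); d=np.load(f"{c}_d.npy")
    X,u,v=cloud(c,d); hsv=cv2.cvtColor(im,cv2.COLOR_BGR2HSV)[v,u].astype(int)
    box=(X[:,0]>420)&(X[:,0]<680)&(X[:,1]>50)&(X[:,1]<260)&(X[:,2]>15)
    g=box&(hsv[:,0]>45)&(hsv[:,0]<85)&(hsv[:,1]>120)
    o=box&(hsv[:,0]<14)&(hsv[:,1]>190)&(hsv[:,2]>140)&(X[:,2]>40)
    for n,m in (("g",g),("o",o)):
        Y=X[m]; print(c,n,len(Y),Y.min(0).round(),Y.max(0).round(),np.median(Y,0).round(1))
        top=Y[Y[:,2]>70]
        if len(top)>3:
            r=cv2.minAreaRect(top[:,:2].astype(np.float32)); print(r)
    t=box&(abs(X[:,2]-30)<4); r=cv2.minAreaRect(X[t][:,:2].astype(np.float32)); print("racktop",r)
    s=(X[:,0]>380)&(X[:,0]<700)&(X[:,1]>-330)&(X[:,1]<-60)&(X[:,2]>64)&(X[:,2]<95)
    Y=X[s]; m=Y.mean(0); ev,E=np.linalg.eigh(np.cov((Y[:,:2]-m[:2]).T)); print(c,"screw",len(Y),m.round(1),E[:,1],np.arctan2(*E[::-1,1]),np.sqrt(ev),Y[:,2].max())
    P=camera_params(c); print({k:round(P[k],1) for k in ("fx","cx","cy")},np.array(P["T"])[:3,3])
E
```

```text
scene g 105 [572. 128.  49.] [587. 165.  79.] [576.6 139.4  66.1]
((579.9259033203125, 146.6661376953125), (35.13330841064453, 9.625097274780273), 83.91392517089844)
scene o 144 [502. 140.  46.] [519. 178.  79.] [506.8 153.9  68.7]
((511.0669860839844, 159.19561767578125), (37.07820129394531, 14.762516021728516), 81.67101287841797)
racktop ((547.8048095703125, 155.93780517578125), (118.25616455078125, 125.8941650390625), 80.23992919921875)
scene screw 1545 [ 519.9 -189.    69.4] [0.27994748 0.96001532] 1.2870569279669282 [ 8.49372351 72.25693054] 79.57648956455967
{'fx': 429.3, 'cx': 250.5, 'cy': 191.4} [  11.92493845 -366.56005177  748.78984155]
side g 140 [576. 137.  44.] [592. 173.  78.] [581.  165.4  63.8]
((581.2611083984375, 155.18301391601562), (36.209075927734375, 9.734671592712402), 76.57515716552734)
side o 140 [505. 152.  46.] [521. 187.  79.] [510.7 177.3  64.7]
((511.93133544921875, 169.90667724609375), (33.657249450683594, 9.009237289428711), 80.04132843017578)
racktop ((549.8712768554688, 158.11770629882812), (121.91130065917969, 125.790283203125), 80.4236068725586)
side screw 395 [ 527.  -162.    70.9] [0.27905751 0.96027439] 1.2879838413775417 [ 8.98100999 68.81831948] 78.58970028462755
{'fx': 464.8, 'cx': 253.7, 'cy': 193.8} [ 353.40509922 1046.50851476  516.76762901]
```

```bash
cat >> h.py <<'E'
from scipy.spatial.transform import Rotation as Ro
def pose():
    s=read_state(); return np.array(s["eef_pos"]),Ro.from_euler("xyz",s["eef_rot"]),s
def down(yawz):  # tool x down, tool z along heading yawz
    z=np.r_[np.cos(yawz),np.sin(yawz),0]; x=np.r_[0,0,-1.]; return Ro.from_matrix(np.c_[x,np.cross(z,x),z])
def rel(p1,R1,p0=None,R0=None):
    if p0 is None: p0,R0,_=pose()
    return (R0.inv()*R1).as_rotvec(), R0.inv().apply(np.array(p1)-p0)/1000
E
python3 - <<'E'
from h import *
p,R,s=pose(); print(R.as_matrix().round(3))
P=camera_params("wrist"); T=np.array(P["T"]); print(P["fx"],P["cx"],P["cy"]); print("cam in tool",R.inv().apply(T[:3,3]-p).round(1)); print((R.inv().as_matrix()@T[:3,:3]).round(2))
a=np.radians(80.3)
for k in (a+np.pi/2,a-np.pi/2): print(k,rel([565,155,230],down(k)))
b=1.288
for k in (b+np.pi/2,b-np.pi/2): print("cr",k)
print(np.arctan2(R.as_matrix()[1,2],R.as_matrix()[0,2]))
E
```

```text
[[-0.    -0.941  0.337]
 [ 0.     0.337  0.941]
 [-1.     0.     0.   ]]
314.53275614584595 262.0192737374508 188.09123510461632
cam in tool [-179.7   69.9   -1.3]
[[-0.   -0.24  0.97]
 [ 0.   -0.97 -0.24]
 [ 1.    0.    0.  ]]
2.972295716146343 (array([-1.74529478e+00,  3.59690872e-05, -1.71434946e-06]), array([-0.02455024, -0.4796968 , -0.2136312 ]))
-0.1692969374434501 (array([ 1.39629787e+00, -1.63448113e-06, -3.42933547e-05]), array([-0.02455024, -0.4796968 , -0.2136312 ]))
cr 2.858796326794897
cr -0.2827963267948965
1.227000934335428
```

```bash
cat >> h.py <<'E'
def plan(p1,R1,n,f,settle=2):
    p,R,_=pose(); rv=(R.inv()*R1).as_rotvec()/n; dp=(np.array(p1)-p)/n; out=[]
    for i in range(n):
        out+=list(rv.round(3))+list((R.inv().apply(dp)/1000).round(4))+[f]; R=R*Ro.from_rotvec(rv)
    out+=[0,0,0,0,0,0,f]*settle
    print("[" + ", ".join(f"{x+0:g}" for x in out)+"]", "step mm",np.linalg.norm(dp).round(1),"rad",np.linalg.norm(rv).round(3))
E
python3 - <<'E'
from h import *
plan([570,145,230],down(-0.169),13,0.1)
E
```

```text
[0.107, 0, 0, -0.0019, -0.0375, -0.017, 0.1, 0.107, 0, 0, -0.0019, -0.0391, -0.0129, 0.1, 0.107, 0, 0, -0.0019, -0.0403, -0.0086, 0.1, 0.107, 0, 0, -0.0019, -0.041, -0.0043, 0.1, 0.107, 0, 0, -0.0019, -0.0412, 0.0001, 0.1, 0.107, 0, 0, -0.0019, -0.041, 0.0046, 0.1, 0.107, 0, 0, -0.0019, -0.0402, 0.0089, 0.1, 0.107, 0, 0, -0.0019, -0.039, 0.0132, 0.1, 0.107, 0, 0, -0.0019, -0.0374, 0.0173, 0.1, 0.107, 0, 0, -0.0019, -0.0353, 0.0212, 0.1, 0.107, 0, 0, -0.0019, -0.0329, 0.0249, 0.1, 0.107, 0, 0, -0.0019, -0.03, 0.0282, 0.1, 0.107, 0, 0, -0.0019, -0.0268, 0.0313, 0.1, 0, 0, 0, 0, 0, 0, 0.1, 0, 0, 0, 0, 0, 0, 0.1] step mm 41.2 rad 0.107
```

Emit:
play_rows(
  motion=[0.107,0,0,-0.002,-0.0375,-0.017,0.1,0.107,0,0,-0.002,-0.039,-0.013,0.1,0.107,0,0,-0.002,-0.04,-0.0085,0.1,0.107,0,0,-0.002,-0.041,-0.0045,0.1,0.107,0,0,-0.002,-0.041,0,0.1,0.107,0,0,-0.002,-0.041,0.0045,0.1,0.107,0,0,-0.002,-0.04,0.009,0.1,0.107,0,0,-0.002,-0.039,0.013,0.1,0.107,0,0,-0.002,-0.0375,0.0175,0.1,0.107,0,0,-0.002,-0.0355,0.021,0.1,0.107,0,0,-0.002,-0.033,0.025,0.1,0.107,0,0,-0.002,-0.03,0.028,0.1,0.107,0,0,-0.002,-0.027,0.0315,0.1,0,0,0,0,0,0,0.1,0,0,0,0,0,0,0.1],
  newtons=20,
)

```text
clock: 2.4
eef_pos: [575.2, 120.8, 232.4]
eef_rot: [0.782, 1.569, 0.562]
wrist_force: [-0.0, 0.5, -0.5]
finger_gap: 42.4
```

```bash
python3 - <<'E'
from h import *
p,R,s=pose(); print(s)
im,d=camera("wrist"); cv2.imwrite("pics/w1.png",im); np.save("w1_d.npy",d)
for n in ["leaf_12_grip","leaf_8_grip","rack"]:
    for r in place_of("wrist",n)[:2]: print(n,round(r["conf"],2),w("wrist",r["at"]).round(1))
X,u,v=cloud("wrist",d); hsv=cv2.cvtColor(im,cv2.COLOR_BGR2HSV)[v,u].astype(int)
box=(X[:,0]>420)&(X[:,0]<680)&(X[:,1]>50)&(X[:,1]<260)&(X[:,2]>15)&(X[:,2]<100)
g=box&(hsv[:,0]>45)&(hsv[:,0]<85)&(hsv[:,1]>120)&(X[:,2]>72)
o=box&(hsv[:,0]<14)&(hsv[:,1]>190)&(hsv[:,2]>140)&(X[:,2]>72)
for n,m in (("g",g),("o",o),("rack",box&(abs(X[:,2]-30)<3))):
    Y=X[m]
    if len(Y): print(n,len(Y),Y[:,2].max().round(1),np.median(Y[:,2]).round(1),cv2.minAreaRect(Y[:,:2].astype(np.float32)))
E
```

```text
{'clock': 2.4, 'joints': array([1.44318362e-01, 3.65407306e-01, 1.37166691e+00, 6.88439152e-04,
       1.40298868e+00, 3.64006478e-01]), 'qd': array([-0.03165603,  0.01909183, -0.02056993, -0.00358808,  0.00376702,
        0.01316341]), 'effort': array([-1.63892683e+00, -5.72666788e+01, -3.68896759e+01,  5.73256344e-03,
       -2.03814253e-02,  9.56503744e-02]), 'eef_pos': array([575.16389986, 120.75794883, 232.35613418]), 'eef_rot': array([0.78172103, 1.5691227 , 0.56191845]), 'wrist_force': array([-0.01856834,  0.54263802, -0.49159643]), 'moment': array([-0.02599519,  0.05375738, -0.02763717]), 'finger_gap': 42.36005915207869}
leaf_12_grip 0.71 [581.3 148.3  59.9]
leaf_8_grip 0.74 [507.  154.8  65.1]
leaf_8_grip 0.66 [ 529.  -156.4    1. ]
rack 0.82 [550.1 157.    3.9]
g 460 81.2 78.8 ((582.2197875976562, 150.527099609375), (38.45770263671875, 13.626173973083496), 80.38825225830078)
o 89 80.3 78.5 ((512.8281860351562, 162.85659790039062), (39.010948181152344, 10.705289840698242), 81.73649597167969)
rack 7734 33.0 31.0 ((547.1959228515625, 156.03390502929688), (114.22183227539062, 124.23509979248047), 80.46621704101562)
```

View pics/w1.png

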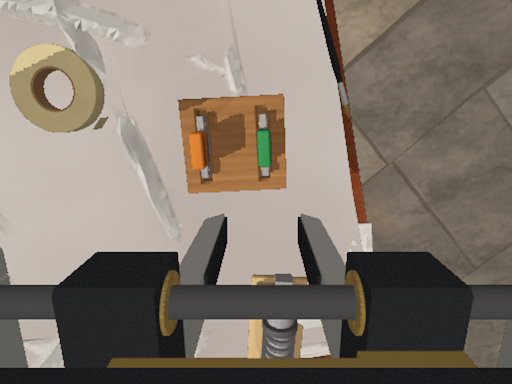

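Wrist view: green grip at (264,148), orange at (198,150). They lie along the slots and the jaws are aligned. Moving over the green grip.

```bash
python3 - <<'E'
from h import *
p,R,s=pose();print(p,s["qd"].round(3))
plan([582.5,150.4,110],down(-0.168),5,0.1)
E
```

```text
[574.50699401 122.04384472 232.8130617 ] [ 0.003 -0.004 -0.003 -0.001 -0.001  0.001]
[-0.01, 0, 0, 0.0246, 0.0059, 0.0003, 0.1, -0.01, 0, 0, 0.0246, 0.0059, 0.0004, 0.1, -0.01, 0, 0, 0.0246, 0.0059, 0.0004, 0.1, -0.01, 0, 0, 0.0246, 0.0059, 0.0005, 0.1, -0.01, 0, 0, 0.0246, 0.0059, 0.0006, 0.1, 0, 0, 0, 0, 0, 0, 0.1, 0, 0, 0, 0, 0, 0, 0.1] step mm 25.3 rad 0.01
```

Emit:
play_rows(
  motion=[-0.01,0,0,0.0246,0.006,0.0005,0.1,-0.01,0,0,0.0246,0.006,0.0005,0.1,-0.01,0,0,0.0246,0.006,0.0005,0.1,-0.01,0,0,0.0246,0.006,0.0005,0.1,-0.01,0,0,0.0246,0.006,0.0005,0.1,0,0,0,0,0,0,0.1,0,0,0,0,0,0,0.1],
)

```text
clock: 3.3
eef_pos: [580.8, 158.6, 109.6]
eef_rot: [0.431, 1.563, 0.278]
wrist_force: [-0.6, -0.7, 0.9]
finger_gap: 42.6
```

```bash
python3 - <<'E'
from h import *
p,R,s=pose();print(p)
plan([582.5,150.4,46],down(-0.168),4,0.1)
im,d=camera("wrist"); cv2.imwrite("pics/w2.png",im)
E
```

```text
[580.82710081 158.59911611 109.56088316]
[0.004, 0.002, -0.001, 0.0159, -0.002, 0.0006, 0.1, 0.004, 0.002, -0.001, 0.0159, -0.002, 0.0007, 0.1, 0.004, 0.002, -0.001, 0.0159, -0.002, 0.0007, 0.1, 0.004, 0.002, -0.001, 0.0159, -0.002, 0.0007, 0.1, 0, 0, 0, 0, 0, 0, 0.1, 0, 0, 0, 0, 0, 0, 0.1] step mm 16.0 rad 0.004
```

View pics/w2.png

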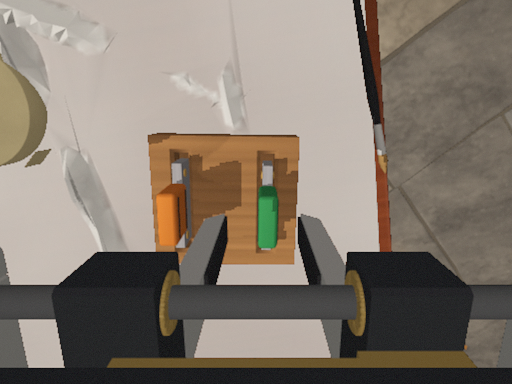

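Emit:
play_rows(
  motion=[0.016,0.008,-0.004,0,-0.004,0.001,0.1,0,0,0,0,-0.004,0.001,0.1,0,0,0,0,0,0,0.1,0,0,0,0,0,0,0.1,0,0,0,0,0,0,0.1],
)

```text
clock: 3.85
eef_pos: [582.9, 149.1, 114.0]
eef_rot: [0.24, 1.567, 0.068]
wrist_force: [1.1, -0.6, -0.3]
finger_gap: 42.2
```

```bash
python3 - <<'E'
from h import *
p,R,s=pose();print(p,s["qd"].round(3))
plan([582.5,150.4,46],down(-0.168),5,0.1)
E
```

```text
[582.89148232 149.0997906  113.99572408] [-0.002 -0.004 -0.001 -0.    -0.001  0.001]
[-0.001, 0.001, 0, 0.0136, 0.0002, -0.0002, 0.1, -0.001, 0.001, 0, 0.0136, 0.0002, -0.0002, 0.1, -0.001, 0.001, 0, 0.0136, 0.0002, -0.0002, 0.1, -0.001, 0.001, 0, 0.0136, 0.0002, -0.0001, 0.1, -0.001, 0.001, 0, 0.0136, 0.0002, -0.0001, 0.1, 0, 0, 0, 0, 0, 0, 0.1, 0, 0, 0, 0, 0, 0, 0.1] step mm 13.6 rad 0.001
```

Emit:
play_rows(
  motion=[0,0,0,0.013,0.0002,0,0.1,0,0,0,0.013,0.0002,0,0.1,0,0,0,0.013,0.0002,0,0.1,0,0,0,0.013,0.0002,0,0.1,0,0,0,0.007,0,0,0.1,0,0,0,0.003,0,0,0.1,0,0,0,0,0,0,0.1,0,0,0,0,0,0,0.1],
)

```text
clock: 4.65
eef_pos: [582.3, 150.0, 44.5]
eef_rot: [-0.21, 1.57, -0.381]
wrist_force: [-1.4, 0.8, 0.3]
finger_gap: 41.9
```

```bash
python3 - <<'E'
from h import *
p,R,s=pose();print(p,s["qd"].round(3),rel([582.5,150.4,46],down(-0.168)))
im,d=camera("wrist"); cv2.imwrite("pics/w3.png",im)
E
```

```text
[582.28614905 149.97755955  44.54126872] [-0.001  0.    -0.001 -0.001 -0.002 -0.001] (array([-0.0031799 ,  0.00079088,  0.00016967]), array([-0.0014587 ,  0.00045245,  0.00013992]))
```

View pics/w3.png

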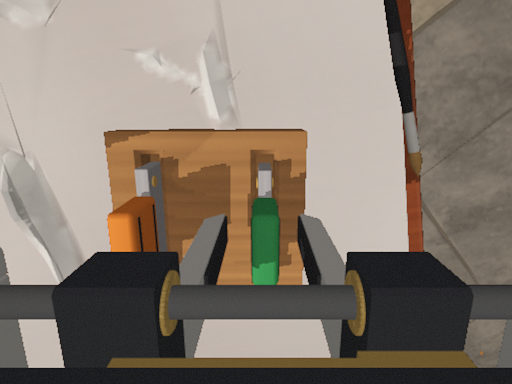

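The grip sits at (265,240), between the fingers whose midline is about column 262. Closing.

Emit:
play_rows(
  motion=[0,0,0,0,0,0,1,0,0,0,0,0,0,1,0,0,0,0,0,0,1,0,0,0,0,0,0,1,0,0,0,0,0,0,1,0,0,0,0,0,0,1],
  newtons=40,
)

```text
clock: 5.3
eef_pos: [583.0, 150.1, 46.2]
eef_rot: [0.236, 1.567, 0.065]
wrist_force: [0.3, -0.5, -0.5]
finger_gap: 14.0
```

```bash
python3 - <<'E'
from h import *
p,R,s=pose();print(p,s["qd"].round(3),s["finger_gap"],s["wrist_force"],rel([582.5,150.4,44.5],down(-0.168)))
E
```

```text
[582.98658881 150.09907759  46.15395263] [ 0.002  0.     0.001  0.    -0.001  0.001] 14.039341690548172 [ 0.31974675 -0.45076732 -0.54271328] (array([-0.00321161,  0.00322085, -0.00076822]), array([ 0.0016524 ,  0.00021234, -0.00053607]))
```

Emit:
play_rows(
  motion=[0,0,0,-0.008,0,0,1,0,0,0,-0.015,0,0,1,0,0,0,-0.02,0,0,1,0,0,0,-0.03,0,0,1,0,0,0,-0.04,0,0,1,0,0,0,-0.04,0,0,1,0,0,0,-0.01,0,0,1,0,0,0,0,0,0,1,0,0,0,0,0,0,1],
)

```text
clock: 6.2
eef_pos: [581.5, 149.9, 222.3]
eef_rot: [0.288, 1.565, 0.117]
wrist_force: [-0.3, 0.4, -0.8]
finger_gap: 13.7
```

```bash
python3 - <<'E'
from h import *
p,R,s=pose();print(p,s["qd"].round(3),s["finger_gap"],s["wrist_force"])
im,d=camera("wrist"); cv2.imwrite("pics/w4.png",im)
plan([530,-215,230],down(-0.283),12,1,3)
E
```

```text
[581.54522682 149.89709755 222.33091642] [ 0.002 -0.004  0.004  0.002  0.001 -0.001] 13.71993716550891 [-0.27122736  0.37941221 -0.75870951]
[0.009, 0, 0, -0.0007, -0.0307, 0.001, 1, 0.009, 0, 0, -0.0007, -0.0307, 0.0012, 1, 0.009, 0, 0, -0.0007, -0.0307, 0.0015, 1, 0.009, 0, 0, -0.0007, -0.0307, 0.0018, 1, 0.009, 0, 0, -0.0007, -0.0306, 0.0021, 1, 0.009, 0, 0, -0.0007, -0.0306, 0.0024, 1, 0.009, 0, 0, -0.0007, -0.0306, 0.0027, 1, 0.009, 0, 0, -0.0007, -0.0306, 0.003, 1, 0.009, 0, 0, -0.0007, -0.0305, 0.0032, 1, 0.009, 0, 0, -0.0007, -0.0305, 0.0035, 1, 0.009, 0, 0, -0.0007, -0.0305, 0.0038, 1, 0.009, 0, 0, -0.0007, -0.0304, 0.0041, 1, 0, 0, 0, 0, 0, 0, 1, 0, 0, 0, 0, 0, 0, 1, 0, 0, 0, 0, 0, 0, 1] step mm 30.7 rad 0.009
```

View pics/w4.png

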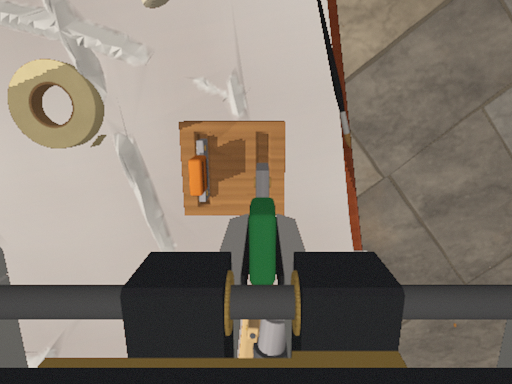

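The leaf is held: green grip at (262,240), empty slot at (262,150), orange leaf still at (197,175). Going over to the cradle.

Emit:
play_rows(
  motion=[0.009,0,0,-0.001,-0.0307,0.001,1,0.009,0,0,-0.001,-0.0307,0.001,1,0.009,0,0,-0.001,-0.0307,0.0015,1,0.009,0,0,-0.001,-0.0307,0.002,1,0.009,0,0,-0.001,-0.0307,0.002,1,0.009,0,0,-0.001,-0.0307,0.0025,1,0.009,0,0,-0.001,-0.0307,0.0025,1,0.009,0,0,-0.001,-0.0307,0.003,1,0.009,0,0,0,-0.0305,0.003,1,0.009,0,0,0,-0.0305,0.0035,1,0.009,0,0,0,-0.0305,0.004,1,0.009,0,0,0,-0.0305,0.004,1,0,0,0,0,0,0,1,0,0,0,0,0,0,1,0,0,0,0,0,0,1],
)

```text
clock: 7.75
eef_pos: [519.7, -227.3, 205.4]
eef_rot: [-3.139, 1.537, 2.862]
wrist_force: [0.4, 0.4, -1.2]
finger_gap: 13.6
```

```bash
python3 - <<'E'
from h import *
p,R,s=pose();print(p,s["qd"].round(3),s["finger_gap"],s["wrist_force"])
im,d=camera("wrist"); cv2.imwrite("pics/w5.png",im); np.save("w5_d.npy",d); np.save("w5_p.npy",np.array(camera_params("wrist")["T"]))
for n in ["thread_mid","cradle"]:
    for r in place_of("wrist",n)[:2]: print(n,round(r["conf"],2),w("wrist",r["at"]).round(1))
E
```

```text
[ 519.67955927 -227.27826755  205.44511374] [ 0.006  0.008  0.011  0.002 -0.003  0.004] 13.550010859791964 [ 0.41723532  0.409347   -1.17822894]
thread_mid 0.85 [ 529.9 -161.1   80.7]
cradle 0.78 [ 529.5 -158.2    5.6]
```

View pics/w5.png

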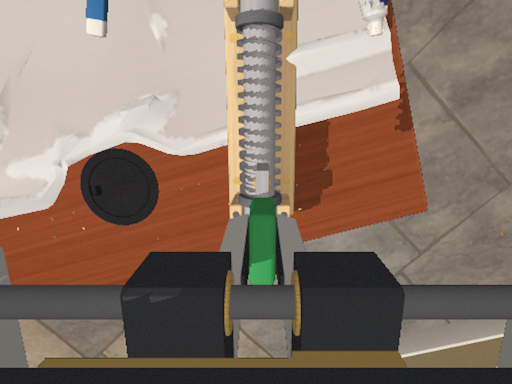

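The wrist view looks along the screw: thread from about (260,30) to (260,190), leaf at (262,180), cradle base edges at columns 227 and 296. Next I'll fit the axis and the thread phase.

```bash
cat > fit.py <<'E'
from h import *
from scipy.optimize import least_squares
im=cv2.imread("pics/w5.png"); d=np.load("w5_d.npy"); X,u,v=cloud("wrist",d)
k=(v<165)&(abs(u-262)<60); X=X[k];u=u[k];v=v[k]
b=(abs(X[:,2]-12)<4); r=cv2.minAreaRect(X[b][:,:2].astype(np.float32)); print("base",b.sum(),np.median(X[b][:,2]),r)
a0=1.288; c0=np.array([529.9,-160.5])
def loc(X,a,c):
    D=X[:,:2]-c; return D@[np.cos(a),np.sin(a)], D@[-np.sin(a),np.cos(a)]
s,t=loc(X,a0,c0)
m=(X[:,2]>58)&(abs(t)<30)&(abs(s)<76); Y=X[m]; print(m.sum(),Y[:,2].max())
# cylinder fit with thread: r mean ~ use robust fit w/ free radius
def f(q):
    s,t=loc(Y,q[0],c0); return np.hypot(t-q[1],Y[:,2]-q[2])-q[3]
q=least_squares(f,[a0,0,55,20],loss="soft_l1").x; print("cyl",q)
q2=least_squares(lambda g:f([g[0],g[1],55,g[2]]),[a0,0,20],loss="soft_l1").x; print("cyl z55",q2)
a=q2[0]; s,t=loc(Y,a,c0); t=t-q2[1]
rr=np.hypot(t,Y[:,2]-55); 
# helix: rr as function of s - 12*phi/2pi , try both hands
phi=np.arctan2(t,Y[:,2]-55)
for h in (1,-1,0):
    ph=2*np.pi*s/12+h*phi
    A=np.c_[np.cos(ph),np.sin(ph),np.ones(len(s))]; x,res,_,_=np.linalg.lstsq(A,rr,rcond=None)
    print(h,x,"amp",np.hypot(*x[:2]),"crest s at top",np.arctan2(x[1],x[0])*12/2/np.pi)
g=cv2.cvtColor(im,cv2.COLOR_BGR2GRAY)
# intensity
gv=g[v[m],u[m]].astype(float); tm=abs(t)<8
for h in (1,-1,0):
    ph=2*np.pi*s/12+h*phi; A=np.c_[np.cos(ph),np.sin(ph),np.ones(len(s))][tm]; x=np.linalg.lstsq(A,gv[tm],rcond=None)[0]; print("int",h,np.hypot(*x[:2]),np.arctan2(x[1],x[0])*12/2/np.pi)
cols=X[(X[:,2]>60)]; s,t=loc(cols,a,c0)
print(s.min(),s.max())
E
python3 fit.py; python3 - <<'E'
import cv2; im=cv2.imread("pics/w5.png"); cv2.imwrite("pics/w5z.png",cv2.resize(im[0:220,210:310],None,fx=2.7*2,fy=2.7,interpolation=cv2.INTER_CUBIC))
E
```

```text
base 5743 13.035950984033093 ((537.5357055664062, -134.50747680664062), (176.47105407714844, 140.3919677734375), 74.45986938476562)
4473 182.32687105809856
cyl [ 1.28966782 -1.06397548 56.03512229 16.2222821 ]
cyl z55 [ 1.28887495 -1.02537435 17.05936135]
1 [-0.21009589  1.15773702 17.6933381 ] amp 1.176645783816052 crest s at top 3.342853301833489
-1 [-0.40305799  1.0973974  17.68203345] amp 1.1690751900919174 crest s at top 3.6722514684906304
0 [-0.34681634  1.18738509 17.67617889] amp 1.2369983554665998 crest s at top 3.5427415302388288
int 1 26.260811513595524 -1.153737891305013
int -1 28.70911114850382 -1.3975372082383626
int 0 28.471090255948507 -1.273071225862191
-52.88332381966829 101.50847214727263
```

View pics/w5z.png

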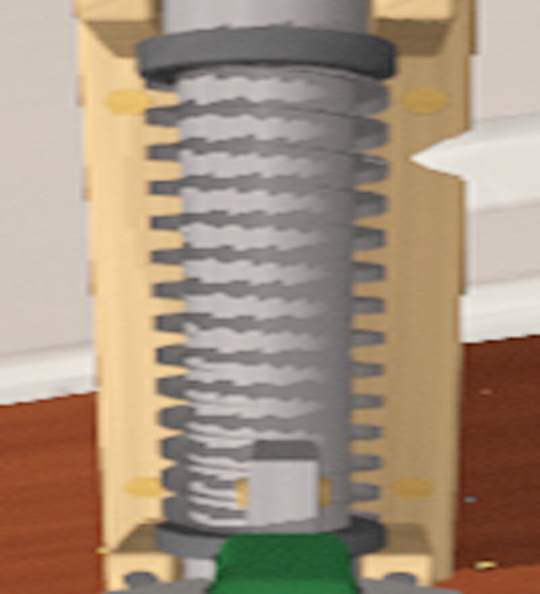

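```bash
cat > fit2.py <<'E'
from h import *
im=cv2.imread("pics/w5.png"); d=np.load("w5_d.npy")
X,u,v=cloud("wrist",d); p,R,s_=pose()
L=(R.inv().apply(X-p)); hsv=cv2.cvtColor(im,cv2.COLOR_BGR2HSV)[v,u].astype(int)
g=(hsv[:,0]>45)&(hsv[:,0]<85)&(hsv[:,1]>120)&(X[:,2]>120)
print("grip tool x,y,z pct",np.percentile(L[g],[1,50,99],axis=0).round(1))
st=(~g)&(X[:,2]>110)&(abs(u-262)<12)&(v<210)&(v>150); print("plate",st.sum(),np.percentile(L[st],[2,50,98],axis=0).round(1))
rows=[(vv,L[st&(v==vv)][:,:].mean(0).round(1)) for vv in range(155,200,4) if (st&(v==vv)).any()]
for r in rows: print(r)
a=1.289; c=np.array([530.9,-160.8]); D=X[:,:2]-c; s=D@[np.cos(a),np.sin(a)]; t=D@[-np.sin(a),np.cos(a)]
m=(X[:,2]>55)&(X[:,2]<85)&(abs(t)<5)&(s>-45)&(s<70)
for b in range(12):
    k=m&((s%12).astype(int)==b); print(b,k.sum(),np.percentile(X[k][:,2],[10,50,90]).round(1))
print(camera_params("wrist")["T"][:3] if 0 else "")
np.set_printoptions(suppress=True)
for b in range(-40,70,2):
    k=m&(s>=b)&(s<b+2); print(b, np.median(X[k][:,2]).round(1),end="; ")
E
python3 fit2.py
```

```text
grip tool x,y,z pct [[-33.6 -19.4  -7. ]
 [-31.9   4.3  -0.4]
 [ -2.3  18.5   6.3]]
plate 516 [[ 0.5 18.  -4.8]
 [ 2.1 27.7 -0.4]
 [26.8 34.4  4.4]]
(163, array([28. , 34.3, -0.5]))
(167, array([12.9, 34.3, -0.2]))
(171, array([ 2. , 33.8, -0.2]))
(175, array([ 1.8, 31.5, -0.2]))
(179, array([ 2.6, 28.9, -0.5]))
(183, array([ 3. , 26.4, -0.2]))
(187, array([ 2.9, 23.9, -0.5]))
(191, array([ 1.8, 21.7, -0.2]))
(195, array([ 2. , 19.2, -0.1]))
0 106 [71.  72.  72.9]
1 127 [71.  71.9 72.8]
2 114 [70.9 71.8 72.9]
3 116 [70.9 71.9 73. ]
4 113 [71.  72.  73.1]
5 106 [70.9 72.  72.8]
6 117 [70.7 71.9 72.8]
7 114 [71.  72.  72.9]
8 118 [71.  71.8 72.9]
9 114 [71.1 72.1 73.1]
10 104 [70.9 71.9 73. ]
11 98 [70.9 72.1 73.1]

-40 71.7; -38 72.2; -36 71.6; -34 71.3; -32 72.3; -30 72.4; -28 72.0; -26 71.3; -24 71.8; -22 71.8; -20 72.0; -18 72.1; -16 71.8; -14 72.1; -12 71.8; -10 72.1; -8 71.8; -6 71.9; -4 71.7; -2 72.0; 0 72.0; 2 71.9; 4 71.8; 6 71.5; 8 71.5; 10 71.7; 12 72.1; 14 72.1; 16 72.2; 18 71.9; 20 71.9; 22 71.7; 24 71.8; 26 71.7; 28 71.7; 30 72.0; 32 72.7; 34 72.0; 36 72.0; 38 72.2; 40 72.0; 42 71.7; 44 72.2; 46 72.4; 48 72.1; 50 71.7; 52 72.0; 54 72.1; 56 72.1; 58 72.5; 60 72.3; 62 72.0; 64 72.4; 66 72.3; 68 72.1;
```

```bash
cat > fit3.py <<'E'
from h import *
d=np.load("w5_d.npy"); X,u,v=cloud("wrist",d)
a=1.289; c=np.array([530.9,-160.8]); D=X[:,:2]-c; s=D@[np.cos(a),np.sin(a)]; t=D@[-np.sin(a),np.cos(a)]
m=(X[:,2]>40)&(X[:,2]<90)&(abs(t)<26)&(s>-45)&(s<70)&(v<165)
r=np.hypot(t,X[:,2]-55); phi=np.arctan2(t,X[:,2]-55)
for p0 in np.arange(-1.6,1.6,0.4):
    print(round(p0,1),[ (np.round(np.percentile(r[k],80),1) if k.sum()>3 else 0) for b in range(0,12,1) for k in [m&(phi>=p0)&(phi<p0+.4)&(s%12>=b)&(s%12<b+1)]])
im=cv2.imread("pics/w5.png")
dd=np.where((d>250)&(d<420),(420-d)/170*255,0).astype(np.uint8)
cv2.imwrite("pics/w5d.png",np.hstack([cv2.resize(im[60:170,220:305],None,fx=4.6,fy=4.6,interpolation=0),cv2.resize(cv2.applyColorMap(dd,cv2.COLORMAP_JET)[60:170,220:305],None,fx=4.6,fy=4.6,interpolation=0)]))
E
python3 fit3.py
```

```text
-1.6 [np.float64(19.5), np.float64(20.9), np.float64(18.5), np.float64(16.5), np.float64(16.5), np.float64(16.5), np.float64(16.5), np.float64(16.4), np.float64(21.6), np.float64(21.8), np.float64(18.6), np.float64(19.7)]
-1.2 [np.float64(17.0), np.float64(16.8), np.float64(20.2), np.float64(17.2), np.float64(17.0), np.float64(16.9), np.float64(16.9), np.float64(17.2), np.float64(17.0), np.float64(16.8), np.float64(16.8), np.float64(16.8)]
-0.8 [np.float64(17.7), np.float64(17.3), np.float64(17.4), np.float64(18.0), np.float64(17.4), np.float64(17.6), np.float64(17.7), np.float64(17.5), np.float64(17.6), np.float64(17.7), np.float64(17.4), np.float64(17.5)]
-0.4 [np.float64(18.0), np.float64(17.6), np.float64(17.8), np.float64(18.1), np.float64(17.9), np.float64(17.7), np.float64(17.8), np.float64(18.0), np.float64(17.7), np.float64(18.0), np.float64(17.9), np.float64(17.9)]
-0.0 [np.float64(17.7), np.float64(17.7), np.float64(17.7), np.float64(17.8), np.float64(17.8), np.float64(17.7), np.float64(17.7), np.float64(17.8), np.float64(17.8), np.float64(17.9), np.float64(17.6), np.float64(17.9)]
0.4 [np.float64(17.7), np.float64(17.6), np.float64(17.6), np.float64(17.5), np.float64(17.4), np.float64(17.4), np.float64(17.6), np.float64(17.4), np.float64(17.4), np.float64(17.7), np.float64(17.4), np.float64(17.5)]
0.8 [np.float64(17.5), np.float64(18.9), np.float64(16.9), np.float64(16.8), np.float64(16.9), np.float64(17.1), np.float64(17.4), np.float64(17.0), np.float64(17.1), np.float64(16.8), np.float64(16.8), np.float64(17.0)]
1.2 [0, np.float64(19.6), np.float64(21.9), np.float64(21.9), np.float64(22.0), np.float64(22.1), np.float64(22.1), np.float64(20.6), 0, 0, 0, 0]
```

View pics/w5d.png

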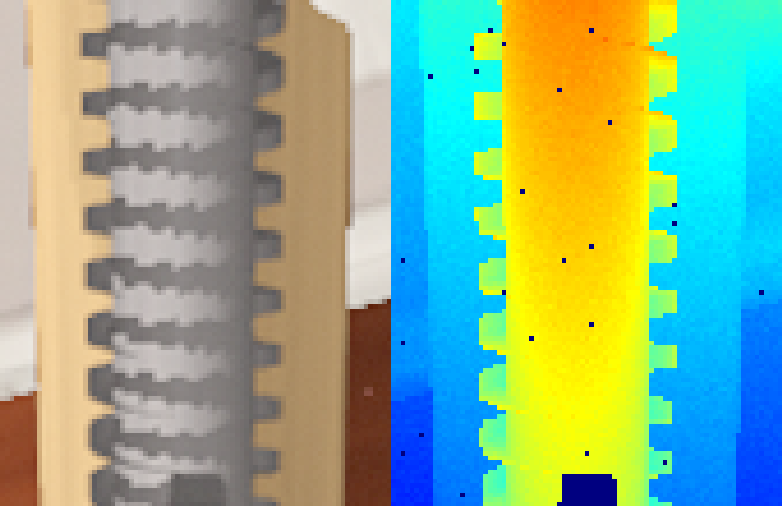

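Ridges show only at the flanks: crests at s≈4.3 mm on the left and ≈10.9 mm on the right, mod 12. At the top that puts the crest at 7.4 for a right-hand thread or 1.3 for a left-hand one. I'll straighten the tool, come down near s=-7 and feel towards +s.

```bash
python3 - <<'E'
from h import *
plan([529.2,-166.6,135],down(-0.282),5,1,3)
E
```

```text
[0, -0.006, 0, 0.0143, 0.0121, -0.0011, 1, 0, -0.006, 0, 0.0143, 0.0121, -0.0012, 1, 0, -0.006, 0, 0.0143, 0.0121, -0.0013, 1, 0, -0.006, 0, 0.0142, 0.0121, -0.0014, 1, 0, -0.006, 0, 0.0142, 0.0121, -0.0015, 1, 0, 0, 0, 0, 0, 0, 1, 0, 0, 0, 0, 0, 0, 1, 0, 0, 0, 0, 0, 0, 1] step mm 18.8 rad 0.006
```

Emit:
play_rows(
  motion=[0,-0.006,0,0.014,0.012,-0.001,1,0,-0.006,0,0.014,0.012,-0.001,1,0,-0.006,0,0.014,0.012,-0.001,1,0,-0.006,0,0.014,0.012,-0.0015,1,0,-0.006,0,0.01,0.008,-0.001,1,0,0,0,0,0,0,1,0,0,0,0,0,0,1,0,0,0,0,0,0,1],
)

```text
clock: 8.7
eef_pos: [530.8, -165.6, 140.1]
eef_rot: [-0.361, 1.568, -0.635]
wrist_force: [0.6, 0.1, -1.8]
finger_gap: 14.1
```

```bash
cat >> h.py <<'E'
AX=np.r_[np.cos(1.289),np.sin(1.289)]; LT=np.r_[-AX[1],AX[0]]; C=np.array([530.9,-160.8])
def st(tgt=None):
    p,R,s=pose(); D=p[:2]-C; M=R.as_matrix()
    print("t",s["clock"],"s %.2f lat %.2f z %.2f"%(D@AX,D@LT,p[2]),"F",np.array(s["wrist_force"]).round(2),"Fs %.2f"%(s["wrist_force"][:2]@AX),"M",np.array(s["moment"]).round(2),"rot to level",(R.inv()*down(-0.282)).as_rotvec().round(4),"gap",round(s["finger_gap"],2))
E
python3 - <<'E'
from h import *
st(); st(); camera("wrist"); st()
E
```

```text
t 8.7 s -4.69 lat -1.21 z 140.12 F [ 0.6   0.06 -1.77] Fs 0.23 M [-0.08  0.13 -0.01] rot to level [0.0074 0.0022 0.0008] gap 14.12
t 8.7 s -4.69 lat -1.21 z 140.12 F [ 0.6   0.06 -1.77] Fs 0.23 M [-0.08  0.13 -0.01] rot to level [0.0074 0.0022 0.0008] gap 14.12
t 8.75 s -4.79 lat -1.36 z 140.27 F [-0.17  0.   -1.49] Fs -0.05 M [-0.1   0.08 -0.02] rot to level [0.0072 0.0027 0.0008] gap 13.86
```

Emit:
play_rows(
  motion=[0.007,0.002,0,0.007,-0.001,-0.001,1,0,0,0,0.007,-0.001,0,1,0,0,0,0.006,0,0,1,0,0,0,0.002,0,0,1,0,0,0,0,0,0,1],
)

```text
clock: 9.25
eef_pos: [529.2, -168.7, 116.8]
eef_rot: [-0.745, 1.569, -1.029]
wrist_force: [-0.5, 0.2, -0.0]
finger_gap: 13.8
```

```bash
python3 - <<'E'
from h import *
st()
E
```

```text
t 9.25 s -8.05 lat -0.59 z 116.78 F [-0.46  0.17 -0.02] Fs 0.04 M [-0.02  0.12 -0.04] rot to level [-0.0018  0.0011  0.001 ] gap 13.82
```

Emit:
play_rows(
  motion=[0,0,0,0.001,0.0005,0,1,0,0,0,0.001,0,0,1,0,0,0,0,0,0,1],
)

```text
clock: 9.55
eef_pos: [529.5, -168.2, 114.8]
eef_rot: [-0.648, 1.569, -0.932]
wrist_force: [0.8, -0.6, 0.0]
finger_gap: 13.4
```

```bash
python3 - <<'E'
from h import *
st()
E
```

```text
t 9.55 s -7.50 lat -0.71 z 114.77 F [ 0.76 -0.64  0.01] Fs -0.40 M [-0.08  0.07 -0.05] rot to level [-0.0018  0.0013  0.001 ] gap 13.36
```

Emit:
play_rows(
  motion=[0,0,0,0.001,0,0,1,0,0,0,0.001,0,0,1],
)

```text
clock: 9.75
eef_pos: [529.7, -168.2, 113.0]
eef_rot: [-0.508, 1.569, -0.792]
wrist_force: [0.6, -0.4, 0.1]
finger_gap: 13.6
```

```bash
python3 - <<'E'
from h import *
st()
E
```

```text
t 9.75 s -7.47 lat -0.88 z 113.00 F [ 0.56 -0.37  0.05] Fs -0.20 M [-0.07 -0.    0.03] rot to level [-0.0017  0.0019  0.0011] gap 13.63
```

Emit:
play_rows(
  motion=[0,0,0,0.0007,0,0,1],
)

```text
clock: 9.85
eef_pos: [529.7, -168.2, 112.3]
eef_rot: [-0.516, 1.568, -0.799]
wrist_force: [-0.7, -0.6, 0.2]
finger_gap: 13.4
```

Emit:
play_rows(
  motion=[0,0,0,0.0007,0,0,1],
)

```text
clock: 9.95
eef_pos: [529.7, -168.3, 111.6]
eef_rot: [-0.537, 1.568, -0.82]
wrist_force: [-0.4, -1.2, 0.2]
finger_gap: 13.7
```

```bash
python3 - <<'E'
from h import *
st()
E
```

```text
t 9.95 s -7.57 lat -0.97 z 111.59 F [-0.4  -1.2   0.18] Fs -1.26 M [-0.32  0.15 -0.06] rot to level [-0.0016  0.0022  0.0013] gap 13.7
```

Emit:
play_rows(
  motion=[0,0,0,0.0005,0,0,1],
)

```text
clock: 10.05
eef_pos: [529.7, -168.5, 111.1]
eef_rot: [-0.587, 1.568, -0.871]
wrist_force: [-0.9, -1.0, 0.5]
finger_gap: 13.8
```

```bash
python3 - <<'E'
from h import *
st()
E
```

```text
t 10.05 s -7.69 lat -1.00 z 111.10 F [-0.9  -1.02  0.52] Fs -1.23 M [-0.33  0.18  0.01] rot to level [-0.0017  0.0023  0.0015] gap 13.83
```

Emit:
play_rows(
  motion=[0,0,0,0.0005,0,0,1],
)

```text
clock: 10.15
eef_pos: [529.7, -168.6, 110.6]
eef_rot: [-0.595, 1.568, -0.878]
wrist_force: [-0.0, -0.7, -0.3]
finger_gap: 13.8
```

```bash
python3 - <<'E'
from h import *
st()
E
```

```text
t 10.15 s -7.79 lat -1.03 z 110.62 F [-0.03 -0.65 -0.28] Fs -0.64 M [-0.28  0.14  0.04] rot to level [-0.0017  0.0024  0.0016] gap 13.8
```

Flank contact is pushing gently towards -s while z keeps falling, so the teeth are already sliding into the grooves. Easing down and following it.

Emit:
play_rows(
  motion=[0,0,0,0.0006,-0.0002,0,1],
)

```text
clock: 10.25
eef_pos: [529.7, -168.7, 110.0]
eef_rot: [-0.578, 1.568, -0.862]
wrist_force: [0.0, -0.1, -0.8]
finger_gap: 14.3
```

```bash
python3 - <<'E'
from h import *
st()
E
```

```text
t 10.25 s -7.96 lat -1.02 z 109.99 F [ 0.05 -0.12 -0.8 ] Fs -0.10 M [-0.1   0.1  -0.05] rot to level [-0.0017  0.0024  0.0016] gap 14.27
```

Emit:
play_rows(
  motion=[0,0,0,0.0006,-0.0002,0,1],
)

```text
clock: 10.35
eef_pos: [529.6, -168.9, 109.3]
eef_rot: [-0.551, 1.568, -0.834]
wrist_force: [-0.7, 0.8, -0.9]
finger_gap: 13.7
```

```bash
python3 - <<'E'
from h import *
st()
E
```

```text
t 10.35 s -8.12 lat -1.02 z 109.29 F [-0.68  0.76 -0.9 ] Fs 0.54 M [-0.09  0.1   0.02] rot to level [-0.0017  0.0024  0.0014] gap 13.71
```

Emit:
play_rows(
  motion=[0,0,0,0.0006,-0.0002,0,1],
)

```text
clock: 10.45
eef_pos: [529.5, -169.0, 108.6]
eef_rot: [-0.511, 1.568, -0.795]
wrist_force: [0.4, -0.3, -1.1]
finger_gap: 14.1
```

```bash
python3 - <<'E'
from h import *
st()
E
```

```text
t 10.45 s -8.27 lat -0.98 z 108.59 F [ 0.4  -0.25 -1.09] Fs -0.13 M [-0.03  0.13  0.02] rot to level [-0.0018  0.0023  0.0013] gap 14.05
```

Going in freely: z is 108.6 against the expected bottom of about 107.

Emit:
play_rows(
  motion=[0,0,0,0.0005,0,0,1],
)

```text
clock: 10.55
eef_pos: [529.5, -169.0, 108.0]
eef_rot: [-0.495, 1.568, -0.778]
wrist_force: [-0.0, -0.8, -0.2]
finger_gap: 13.6
```

Emit:
play_rows(
  motion=[0,0,0,0.0005,0,0,1],
)

```text
clock: 10.65
eef_pos: [529.6, -169.0, 107.6]
eef_rot: [-0.514, 1.568, -0.798]
wrist_force: [-2.4, 0.0, 6.0]
finger_gap: 13.8
```

```bash
python3 - <<'E'
from h import *
st()
E
```

```text
t 10.65 s -8.28 lat -1.02 z 107.58 F [-2.42  0.02  6.01] Fs -0.65 M [-0.04  0.57  0.04] rot to level [-0.0017  0.0023  0.0013] gap 13.84
```

Emit:
play_rows(
  motion=[0,0,0,0.0005,0,0,1],
)

```text
clock: 10.75
eef_pos: [529.6, -169.1, 107.5]
eef_rot: [-0.487, 1.568, -0.77]
wrist_force: [-3.5, 0.9, 8.6]
finger_gap: 13.4
```

```bash
python3 - <<'E'
from h import *
st()
E
```

```text
t 10.75 s -8.30 lat -1.07 z 107.54 F [-3.54  0.9   8.57] Fs -0.12 M [0.19 0.9  0.  ] rot to level [-0.0017  0.0026  0.0014] gap 13.4
```

Hard stop at TCP z≈107.5 with about 9 N, so it is home. Holding gently and watching the force.

Emit:
play_rows(
  motion=[0,0,0,0.0004,0,0,1,0,0,0,0.0004,0,0,1,0,0,0,0.0004,0,0,1],
)

```text
clock: 11.05
eef_pos: [529.6, -169.0, 107.6]
eef_rot: [-0.446, 1.568, -0.73]
wrist_force: [-3.0, 1.0, 5.3]
finger_gap: 13.5
```

```bash
python3 - <<'E'
from h import *
st()
E
```

```text
t 11.05 s -8.28 lat -1.05 z 107.58 F [-2.98  0.96  5.3 ] Fs 0.10 M [0.12 0.75 0.02] rot to level [-0.0017  0.0029  0.0014] gap 13.51
```

Emit:
play_rows(
  motion=[0,0,0,0.0004,0,0,1,0,0,0,0.0004,0,0,1,0,0,0,0.0004,0,0,1,0,0,0,0.0004,0,0,1],
)

```text
clock: 11.45
eef_pos: [529.6, -169.1, 107.6]
eef_rot: [-0.409, 1.567, -0.692]
wrist_force: [-2.9, 0.1, 5.7]
finger_gap: 13.7
```

```bash
python3 - <<'E'
from h import *
st()
E
```

```text
t 11.45 s -8.29 lat -1.05 z 107.58 F [-2.88  0.13  5.65] Fs -0.67 M [0.1  0.8  0.04] rot to level [-0.0016  0.0035  0.0015] gap 13.7
```

Emit:
play_rows(
  motion=[0,0,0,0.0004,0,0,1,0,0,0,0.0004,0,0,1,0,0,0,0.0004,0,0,1,0,0,0,0.0004,0,0,1,0,0,0,0.0004,0,0,1,0,0,0,0.0004,0,0,1,0,0,0,0.0004,0,0,1,0,0,0,0.0004,0,0,1,0,0,0,0.0004,0,0,1,0,0,0,0.0004,0,0,1,0,0,0,0.0004,0,0,1,0,0,0,0.0004,0,0,1],
)

```text
clock: 12.65
eef_pos: [529.6, -169.0, 107.6]
eef_rot: [-0.338, 1.565, -0.621]
wrist_force: [-2.9, 0.0, 5.4]
finger_gap: 13.8
```

```bash
python3 - <<'E'
from h import *
st()
for c in ("wrist","scene","side"):
    im,d=camera(c); cv2.imwrite(f"pics/{c}6.png",im)
    X,u,v=cloud(c,d); hsv=cv2.cvtColor(im,cv2.COLOR_BGR2HSV)[v,u].astype(int)
    g=(hsv[:,0]>45)&(hsv[:,0]<85)&(hsv[:,1]>120)&(X[:,2]>90)&(X[:,2]<170)&(abs(X[:,1]+165)<60)&(abs(X[:,0]-530)<50)
    if g.sum(): print(c,g.sum(),np.percentile(X[g],[2,50,95],axis=0).round(1))
    for r in place_of(c,"leaf_12_grip")[:1]: print(r["conf"],w(c,r["at"]).round(1))
st()
im=cv2.imread("pics/scene6.png"); a=cv2.resize(im[190:310,280:410],None,fx=4,fy=4,interpolation=2)
im=cv2.imread("pics/side6.png"); b=cv2.resize(im[150:230,210:290],(480,480),interpolation=2)
cv2.imwrite("pics/z6.png",cv2.resize(np.hstack([cv2.resize(a,(480,480)),b]),(800,400)))
E
```

```text
t 12.65 s -8.29 lat -1.00 z 107.58 F [-2.95  0.04  5.37] Fs -0.78 M [0.11 0.78 0.01] rot to level [-0.0014  0.0051  0.0018] gap 13.84
wrist 2251 [[ 519.9 -186.9  112. ]
 [ 530.  -164.8  139.6]
 [ 538.1 -150.7  140.8]]
0.69 [ 530.7 -170.5  118.7]
scene 101 [[ 517.2 -188.6  108. ]
 [ 520.2 -183.5  130.6]
 [ 529.3 -176.4  139. ]]
0.58 [ 525.9 -170.4  124.5]
side 49 [[ 528.7 -160.8  107.6]
 [ 532.8 -149.7  124.2]
 [ 538.1 -146.9  138.7]]
0.67 [ 532.5 -167.9  121.4]
t 12.95 s -8.28 lat -0.98 z 107.57 F [-3.08  0.59  5.98] Fs -0.29 M [ 0.16  0.81 -0.01] rot to level [-0.0014  0.005   0.0018] gap 13.67
```

View pics/z6.png

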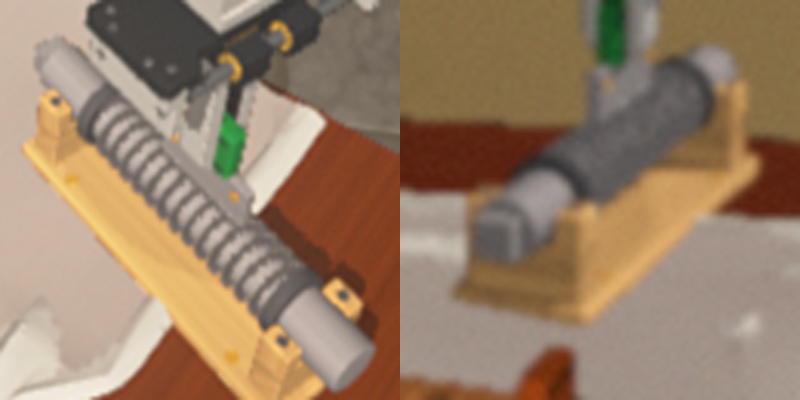

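View pics/wrist6.png

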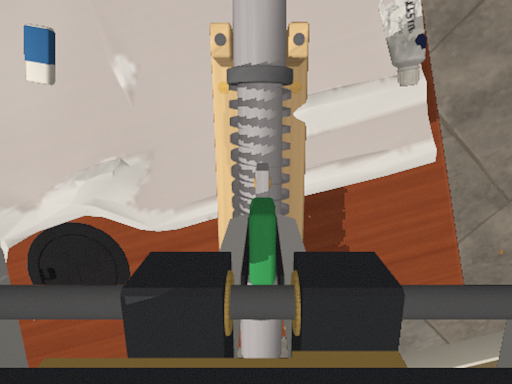

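Leaf seated with tips hidden in the thread at (262,175), grip-top depth ≈139.5 so centre ≈121.5. It was held 2.3 s at about 6–9 N. Lifting off.

Emit:
play_rows(
  motion=[0,0,0,-0.002,0,0,1,0,0,0,-0.004,0,0,1,0,0,0,-0.01,0,0,1,0,0,0,-0.03,0,0,1,0,0,0,-0.035,0,0,1,0,0,0,-0.02,0,0,1,0,0,0,0,0,0,1,0,0,0,0,0,0,1],
)

```text
clock: 13.75
eef_pos: [528.8, -168.4, 214.1]
eef_rot: [-0.273, 1.565, -0.556]
wrist_force: [-0.4, -0.8, -1.8]
finger_gap: 13.5
```

```bash
python3 - <<'E'
from h import *
st(); print(pose()[0])
plan([583,150,215],down(-0.165),11,1,3)
E
```

```text
t 13.75 s -7.86 lat -0.12 z 214.07 F [-0.4  -0.85 -1.82] Fs -0.92 M [-0.09  0.05 -0.01] rot to level [-0.0013  0.0052  0.0014] gap 13.52
[ 528.83222962 -168.38906676  214.06512145]
[-0.011, 0, 0, -0.0001, 0.0292, -0.0034, 1, -0.011, 0, 0, -0.0001, 0.0292, -0.003, 1, -0.011, 0, 0, -0.0001, 0.0292, -0.0027, 1, -0.011, 0, 0, -0.0001, 0.0293, -0.0024, 1, -0.011, 0, 0, -0.0001, 0.0293, -0.0021, 1, -0.011, 0, 0, -0.0001, 0.0293, -0.0018, 1, -0.011, 0, 0, -0.0001, 0.0293, -0.0015, 1, -0.011, 0, 0, -0.0001, 0.0293, -0.0012, 1, -0.011, 0, 0, -0.0001, 0.0293, -0.0008, 1, -0.011, 0, 0, -0.0001, 0.0294, -0.0005, 1, -0.011, 0, 0, -0.0001, 0.0294, -0.0002, 1, 0, 0, 0, 0, 0, 0, 1, 0, 0, 0, 0, 0, 0, 1, 0, 0, 0, 0, 0, 0, 1] step mm 29.4 rad 0.011
```

Emit:
play_rows(
  motion=[-0.011,0,0,-0.002,0.028,-0.0034,1,-0.011,0,0,-0.002,0.029,-0.003,1,-0.011,0,0,-0.002,0.029,-0.003,1,-0.011,0,0,-0.002,0.029,-0.0025,1,-0.011,0,0,-0.002,0.029,-0.002,1,-0.011,0,0,-0.002,0.029,-0.002,1,-0.011,0,0,-0.002,0.029,-0.0015,1,-0.011,0,0,-0.002,0.029,-0.001,1,-0.011,0,0,-0.002,0.029,-0.001,1,-0.011,0,0,-0.002,0.024,-0.0005,1,-0.011,0,0,-0.001,0.015,0,1,0,0,0,0,0.005,0,1,0,0,0,0,0,0,1,0,0,0,0,0,0,1],
)

```text
clock: 15.15
eef_pos: [575.2, 142.7, 216.5]
eef_rot: [-2.834, 1.55, -2.995]
wrist_force: [-0.4, 1.5, -1.1]
finger_gap: 14.0
```

```bash
python3 - <<'E'
from h import *
p,R,s=pose(); print(p,s["qd"].round(3))
plan([583,150,110],down(-0.165),6,1,3)
im,d=camera("wrist"); cv2.imwrite("pics/w7.png",im); np.save("w7_d.npy",d)
X,u,v=cloud("wrist",d); L=R.inv().apply(X-p)
hsv=cv2.cvtColor(im,cv2.COLOR_BGR2HSV)[v,u].astype(int)
g=(hsv[:,0]>45)&(hsv[:,0]<85)&(hsv[:,1]>120)&(X[:,2]>120)&(L[:,0]<-27)
print(np.percentile(L[g],[1,50,99],axis=0).round(1))
box=(X[:,0]>420)&(X[:,0]<680)&(X[:,1]>50)&(X[:,1]<260)&(abs(X[:,2]-30)<3)
print(cv2.minAreaRect(X[box][:,:2].astype(np.float32)))
E
```

```text
[575.2232739  142.7105843  216.47942286] [-0.006  0.003  0.007 -0.    -0.    -0.001]
[0.001, -0.003, 0.001, 0.0177, 0.0015, 0.0014, 1, 0.001, -0.003, 0.001, 0.0177, 0.0015, 0.0014, 1, 0.001, -0.003, 0.001, 0.0177, 0.0015, 0.0013, 1, 0.001, -0.003, 0.001, 0.0177, 0.0015, 0.0013, 1, 0.001, -0.003, 0.001, 0.0177, 0.0014, 0.0012, 1, 0.001, -0.003, 0.001, 0.0177, 0.0014, 0.0011, 1, 0, 0, 0, 0, 0, 0, 1, 0, 0, 0, 0, 0, 0, 1, 0, 0, 0, 0, 0, 0, 1] step mm 17.8 rad 0.003
[[-33.7 -19.5  -7.1]
 [-32.1   0.9  -0.5]
 [-28.2  18.2   6.2]]
((547.964599609375, 154.60691833496094), (114.05817413330078, 124.26052856445312), 80.46932983398438)
```

View pics/w7.png

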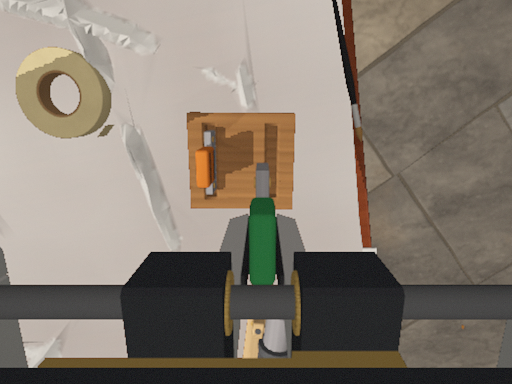

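The leaf's pose in the hand is unchanged. Going to TCP z=110 over the slot (tips at about 74 mm) and levelling.

Emit:
play_rows(
  motion=[0.001,-0.003,0.001,0.0177,0.0015,0.0014,1,0.001,-0.003,0.001,0.0177,0.0015,0.0014,1,0.001,-0.003,0.001,0.0177,0.0015,0.0014,1,0.001,-0.003,0.001,0.0177,0.0015,0.0013,1,0.001,-0.003,0.001,0.0177,0.0014,0.0012,1,0.001,-0.003,0.001,0.012,0.001,0.001,1,0,0,0,0,0,0,1,0,0,0,0,0,0,1,0,0,0,0,0,0,1],
)

```text
clock: 16.1
eef_pos: [584.7, 142.5, 115.0]
eef_rot: [0.224, 1.567, 0.048]
wrist_force: [0.8, -0.5, -0.9]
finger_gap: 14.3
```

```bash
cat >> h.py <<'E'
def sr(z):
    p,R,s=pose(); print(s["clock"],p.round(2),"F",np.array(s["wrist_force"]).round(1),"M",np.array(s["moment"]).round(2),"gap",s["finger_gap"].round(2)); print([x.round(4) for x in rel([583,150,z],down(-0.165))])
E
python3 - <<'E'
from h import *
sr(60)
E
```

```text
Traceback (most recent call last):
  File "h.py", line 28, in sr
    p,R,s=pose(); print(s["clock"],p.round(2),"F",np.array(s["wrist_force"]).round(1),"M",np.array(s["moment"]).round(2),"gap",s["finger_gap"].round(2)); print([x.round(4) for x in rel([583,150,z],down(-0.165))])
                                                                                                                               ^^^^^^^^^^^^^^^^^^^^^
AttributeError: 'float' object has no attribute 'round'
```

```bash
sed -i 's/,"gap",s\["finger_gap"\].round(2)//' h.py
python3 - <<'E'
from h import *
sr(60)
E
```

```text
16.1 [584.65 142.54 115.  ] F [ 0.8 -0.5 -0.9] M [-0.11  0.05  0.06]
[array([-0.011 ,  0.0036, -0.0008]), array([ 0.055 ,  0.007 , -0.0031])]
```

Emit:
play_rows(
  motion=[-0.006,0.002,0,0.004,0.0035,-0.0015,1,-0.005,0.002,0,0.008,0.003,-0.0015,1,0,0,0,0.006,0,0,1,0,0,0,0,0,0,1,0,0,0,0,0,0,1],
)

```text
clock: 16.6
eef_pos: [583.2, 150.4, 97.0]
eef_rot: [0.829, 1.569, 0.666]
wrist_force: [0.3, -0.8, -1.0]
finger_gap: 13.7
```

```bash
python3 - <<'E'
from h import *
sr(60)
E
```

```text
16.6 [583.22 150.4   97.02] F [ 0.3 -0.8 -1. ] M [-0.04  0.04 -0.01]
[array([ 0.0015,  0.0015, -0.0016]), array([ 0.037 , -0.0005, -0.0002])]
```

Emit:
play_rows(
  motion=[0,0,0,0.007,0,0,1,0,0,0,0.007,0,0,1,0,0,0,0.007,0,0,1,0,0,0,0.003,0,0,1,0,0,0,0,0,0,1,0,0,0,0,0,0,1],
)

```text
clock: 17.2
eef_pos: [583.2, 150.2, 70.5]
eef_rot: [0.983, 1.569, 0.82]
wrist_force: [0.2, 0.3, -0.7]
finger_gap: 13.7
```

```bash
python3 - <<'E'
from h import *
sr(46.5)
E
```

```text
17.2 [583.16 150.24  70.51] F [ 0.2  0.3 -0.7] M [-0.05  0.1   0.  ]
[array([ 0.0012,  0.0009, -0.0014]), array([ 0.024 , -0.0003, -0.0001])]
```

Emit:
play_rows(
  motion=[0,0,0,0.003,0,0,1,0,0,0,0.003,0,0,1,0,0,0,0.003,0,0,1,0,0,0,0.003,0,0,1],
)

```text
clock: 17.6
eef_pos: [583.6, 150.3, 58.5]
eef_rot: [0.673, 1.568, 0.51]
wrist_force: [0.1, 0.6, -0.2]
finger_gap: 13.7
```

```bash
python3 - <<'E'
from h import *
sr(46.5)
E
```

```text
17.6 [583.64 150.33  58.5 ] F [ 0.1  0.6 -0.2] M [-0.09  0.06 -0.02]
[array([ 0.0012,  0.0024, -0.0019]), array([ 0.012 , -0.0005, -0.0006])]
```

Emit:
play_rows(
  motion=[0,0,0,0.003,0,0,1,0,0,0,0.002,0,0,1,0,0,0,0.002,0,0,1],
)

```text
clock: 17.9
eef_pos: [583.6, 150.3, 50.6]
eef_rot: [0.713, 1.568, 0.549]
wrist_force: [-0.0, -0.2, -0.2]
finger_gap: 13.8
```

```bash
python3 - <<'E'
from h import *
sr(46.5)
E
```

```text
17.9 [583.56 150.33  50.6 ] F [-0.  -0.2 -0.2] M [-0.06  0.08  0.02]
[array([ 0.0012,  0.0021, -0.0018]), array([ 0.0041, -0.0004, -0.0005])]
```

In the slot, no resistance. The last few millimetres:

Emit:
play_rows(
  motion=[0,0,0,0.0015,0,0,1,0,0,0,0.001,0,0,1,0,0,0,0.0005,0,0,1],
)

```text
clock: 18.2
eef_pos: [583.5, 150.3, 47.1]
eef_rot: [0.745, 1.568, 0.581]
wrist_force: [-0.2, 0.3, -0.4]
finger_gap: 13.7
```

Emit:
play_rows(
  motion=[0,0,0,0.0007,0,0,1,0,0,0,0.0005,0,0,1],
)

```text
clock: 18.4
eef_pos: [583.6, 150.4, 46.1]
eef_rot: [0.715, 1.568, 0.551]
wrist_force: [-2.6, 0.1, 4.3]
finger_gap: 14.0
```

```bash
python3 - <<'E'
from h import *
sr(46)
E
```

```text
18.4 [583.62 150.37  46.07] F [-2.6  0.1  4.3] M [-0.08  0.59  0.01]
[array([ 0.0012,  0.0022, -0.0019]), array([ 0.0001, -0.0005, -0.0005])]
```

It bottomed at the same TCP height as the original grasp, 46.1. That also confirms the home height on the screw: 60+107.6−46.1 = 121.5 mm. Releasing and rising.

Emit:
play_rows(
  motion=[0,0,0,0,0,0,0.5,0,0,0,0,0,0,0.1,0,0,0,0,0,0,0.1,0,0,0,0,0,0,0.1,0,0,0,0,0,0,0.1],
)

```text
clock: 18.9
eef_pos: [583.9, 150.4, 46.5]
eef_rot: [0.616, 1.567, 0.452]
wrist_force: [0.5, 0.1, -0.3]
finger_gap: 42.1
```

Emit:
play_rows(
  motion=[0,0,0,-0.01,0,0,0.1,0,0,0,-0.02,0,0,0.1,0,0,0,-0.03,0,0,0.1,0,0,0,-0.04,-0.005,0,0.1,0,0,0,-0.04,-0.01,0,0.1,0,0,0,-0.03,-0.01,0,0.1,0,0,0,0,0,0,0.1,0,0,0,0,0,0,0.1],
)

```text
clock: 19.7
eef_pos: [578.4, 124.7, 227.7]
eef_rot: [0.471, 1.566, 0.307]
wrist_force: [-1.0, -0.6, -1.8]
finger_gap: 42.4
```

```bash
python3 - <<'E'
from h import *
p,R,s=pose(); print(s["clock"],p,s["finger_gap"],s["wrist_force"])
im,d=camera("wrist"); cv2.imwrite("pics/w8.png",im)
for n in ["leaf_12_grip","leaf_8_grip"]:
    for r in place_of("wrist",n)[:1]: print(n,round(r["conf"],2),w("wrist",r["at"]).round(1))
X,u,v=cloud("wrist",d); hsv=cv2.cvtColor(im,cv2.COLOR_BGR2HSV)[v,u].astype(int)
box=(X[:,0]>420)&(X[:,0]<680)&(X[:,1]>50)&(X[:,1]<260)&(X[:,2]>15)&(X[:,2]<100)
g=box&(hsv[:,0]>45)&(hsv[:,0]<85)&(hsv[:,1]>120)&(X[:,2]>72)
o=box&(hsv[:,0]<14)&(hsv[:,1]>190)&(hsv[:,2]>140)&(X[:,2]>72)
for n,m in (("g",g),("o",o)):
    Y=X[m]; print(n,len(Y),np.median(Y[:,2]).round(1),cv2.minAreaRect(Y[:,:2].astype(np.float32)))
E
```

```text
19.7 [578.36255413 124.66672051 227.68273268] 42.3565673022863 [-0.96865266 -0.60246599 -1.78228914]
leaf_12_grip 0.82 [582.1 150.   56.4]
leaf_8_grip 0.78 [506.9 159.   62.5]
g 434 77.0 ((581.8177490234375, 149.41326904296875), (38.09580993652344, 12.802350997924805), 80.93553161621094)
o 88 76.8 ((512.1494750976562, 161.9923553466797), (38.263858795166016, 12.231477737426758), 78.01387023925781)
```

View pics/w8.png

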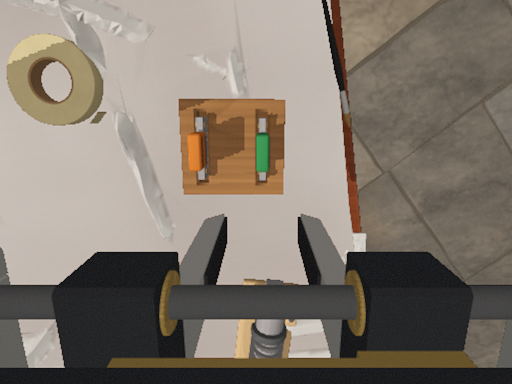

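Green is back upright in its slot at (262,153) and orange is unmoved at (196,152). The gripper is clear.

```bash
python3 - <<'E'
from h import *
print(sign_off())
E
```

```text
the job is handed in; nothing more can be done
None
```

The job is done and handed in at about 20 s on the clock: the 12 mm leaf went fully home in the press screw's thread and is back upright in its slot. `sign_off()` gave no verdict.

- **On the screw:** I set the leaf down about 9 mm from the middle of the screw. The teeth slid down a flank and dropped home without a long search. I then held it for about 2.3 s, at about 5–9 N on the wrist sensor. The tool was within about 0.3° of level and of the screw's direction.
- **Depth check:** the grip's centre was 121.5 mm above the desk, which is the full-depth value. This comes from the difference in arm height between the screw and the slot, and the depth pictures agree.
- **Back in the rack:** the grip is within about 1–2 mm of where it started, its top at 77 mm. The orange leaf reads within about 1–2 mm of where it was. The gripper is clear of everything.

**Checks that disagreed or were not made:**
- The camera could not settle where the thread's crests were: two estimates from the picture differed by about 4 mm, so I went by feel.
- While pressing there was about 3 N of sideways force across the screw, so the leaf may have sat slightly off its centre line. The tool read about 1 mm off.
- I did not measure the eraser, paint tube or tape roll again at the end; the arm did not go near them.

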